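# Unpack the dipper and hang it on the pot

### The arm

A 6-joint arm with a two-finger parallel gripper is mounted at the origin on the work surface. World frame = base frame: x ahead of the robot, y to its left, z up, the work surface at z = 0. Lengths are in mm, angles in rad, forces in N, time in s.
With the tool pointing down it reaches from about 350 to 975 mm from the base axis. Payload 7.1 kg.
Tool frame: the origin (TCP) lies on the centre line of the jaws, within the pads' length; the fingertips stand 17 mm ahead of it and the grasp point (between the pads) lies 2 mm behind it; z points along the fingers, y is the direction in which the jaws open and shut (so a half turn about z gives the same grasp; the last joint's range is limited). The gripper opens to 88 mm and grips with 3 to 60 N. Pads are 20 mm wide; open, the fingers measure 115 mm over their backs; the gripper's body (75 mm by 178 mm) begins 61 mm behind the grasp point.
Start: joints at [-1.226, 0.423, 1.63, -0, 1.089, -0.019], TCP at [222.409, -584.071, 239.675] pointing down, gripper open.
Joint ranges: [-3, 3], [-0.9, 2.11], [0.09, 2.58], [-1.31, 4.45], [0.11, 2.69], [-2.54, 2.54]. Speed limits (rad/s): [2.39, 2.39, 3.01, 3.14, 3.14, 3.14].

### API

Orientations are given as a rotation vector (axis times angle).
In Python, from workcell import ctrl, imaging, workorder gives the robot as it stands. The module is installed in compiled form; this text tells all that it offers.
- The arm moves only by the shell command python3 -m crank 'ROWS' [OPENING]. ROWS is JSON, a list of rows, each an object with "travel": the shift along the tool's x, y, z as a fraction of full scale, a list of three; "turn": the turn about the tool's z as a fraction of full scale. In form: [{"travel": [dx, dy, dz], "turn": turn}, ...]. A call has 1 to 20 rows; each row shifts and turns the pose as measured when the row begins, along the tool's axes as they then stand; what a row does not reach is not made up. Full scale, the value 1, is 5 cm for a shift and 0.1 rad for a turn. A row lasts 1/10 s, in which the tool goes at most 50 mm and 8.59 degrees, less where a joint would pass 70% of its speed; a pose out of reach is approached as far as the arm can. A call with a number of a shift or a turn outside -1 to 1 is refused whole. A call with a gripper value outside its range is refused whole. OPENING is the gripper command: -1 is shut, 1 is fully open, values between are in proportion, set as the call begins (- or left out, the last holds). The fingers move at their own pace and stop on an object; the grip force is fixed at half the most. Time passes only in rows, so rows that do not move let the fingers close. It gives the time, the measured TCP pose, the force and the opening at its end, in the units of the state.
- ctrl.get_obs(): the state, without advancing time (a new reading comes with each control period).
- imaging.get_image(name): name is "side" or "top" or "wrist"; returns the picture (480x640x3 uint8, blue, green, red); there is no depth.
- imaging.camera_info(name): a dict with "camera_matrix" (3x3 intrinsics, pixels), "rvec" (rotation vector, rad) and "tvec" (3), from world to camera coordinates, as OpenCV has them. Camera axes: x right, y down, z forward; pixel columns grow to the right and rows downward; lengths in mm; the calibration is good to about 2 mm. A picture is of the moment at which its call begins: read the wrist's pose just before it. camera_info takes no time and is no camera call; for the wrist camera it gives the pose at the moment of the call.
- workorder.close_job(): hands the job in, once; it reports no verdict.
The state is a dict: "t": time; "qpos": joint angles; "qvel": joint speeds; "joint_torque": joint torques, N m; "ee_pos": TCP position; "orientation": TCP orientation; "ft_force": force on the tool from outside, world axes, zero at the start; "moment": the same for the moment, N m; "width": finger opening in mm.
Only numpy, scipy, OpenCV 4.12 (cv2) and the standard library are available. Lean on these libraries where they do the work, as an engineer would, in place of code of your own. Each camera call takes 0.05 s, during which the arm holds its last target.

### The job

The bakery's new steel dipper has come in the cardboard carton: fold both of the carton's flaps outwards well past upright so that they stay open, lift the dipper out, and hang it by its own hook over the rim of the big steel pot, cup inside the pot, hook end outside, so that it stays hanging when you let go. Do it gently: do not bang the pot, shove it along or tip it, and leave the loaf tin, the jar and the small bowl where they stand.

Things in the scene. Friction and masses are not known exactly. Their poses are not given: they have to be found in the camera images.
- carton: Brown cardboard carton fixed to the table, 240 (x) x 180 (y) x 140 mm high, walls and floor 5 mm, its top under two hinged flaps. Origin: centre of its underside, z up. The flaps of its two x ends are already folded down outside and stand out 35 mm. The dipper stands upright on its inner floor (5 mm up).
- flap_left (a joint): Hinge of the flap on the carton's +y side, rad: 0 = shut (level, over the carton), 1.57 = upright, 3.14 = folded out level, stop at 3.2. A stiff board 236 x 88 x 5 mm hinged on the carton's top edge, starting ajar at 0.75 to 1.15. The stiff crease keeps it wherever it is left; about 0.5 to 1 N pushes it over.
- flap_right (a joint): The same for the mirror-image flap on the carton's -y side: 0 = shut, 1.57 = upright, 3.14 = folded out level.
- flap_left_hinge (a point): Middle of the left flap's hinge line, on the carton's top edge at its +y side, 140 mm above the table. Axes as the carton's; the hinge runs along x.
- flap_right_hinge (a point): Middle of the right flap's hinge line, on the carton's top edge at its -y side. Axes as the carton's.
- flap_left_edge (a point): Middle of the left flap's free edge (88 mm from its hinge).
- flap_right_edge (a point): Middle of the right flap's free edge (88 mm from its hinge).
- dipper: Steel dipper, about 0.12 kg, 128 mm high: cup 60 mm across, 45 mm high; a flat strap handle 16 mm wide (y), 3 mm thick (x) rises upright from the cup's side at x = +31.5 mm, its top bent over away from the cup (to +x) into a hook. Origin: centre of the cup's underside, x towards the hook, z up. Grasp the strap from above by its 16 mm width; it is bare from 45 to 119 mm up.
- dipper_handle (a point): Point in the middle of the strap handle, 95 mm above the cup's underside, the place to grasp. Axes as the dipper's (x towards the hook, y across the strap, z up).
- dipper_hook (a point): Middle of the hook's level bridge, on its underside: 15.5 mm from the strap's middle towards x and 125 mm above the cup's underside. The hook's inside gap is 28 mm along x; this point rests over the rim. Axes as the dipper's.
- dipper_tip (a point): Free end of the hook, 35 mm from the strap's middle towards x, 26 mm below the bridge's underside. Axes as the dipper's.
- dipper_cup (a point): Centre of the dipper's cup, 22.5 mm above its underside.
- pot: Straight-sided steel pot, loose, 1.6 kg, empty, 240 mm outside diameter, 152 mm high, wall 4 mm, floor 5 mm, with a rolled rim 8 mm thick (from 115 to 123 mm from the axis). Two loop handles at +y and -y stand out to 150 mm from the axis, 110 mm up at most, lower than the hook's end reaches. Origin at the centre of its underside, z up.
- pot_rim (a point): Centre of the pot's mouth, level with the top of the rim (152 mm above the pot's underside). The rim is a circle of 119 mm radius (middle of the roll) about it.
- loaf_tin: Bystander: dark open loaf tin 160 x 85 x 60 mm, near the robot's base. Origin at the centre of its underside.
- jar: Bystander: amber jar with a yellow cap, 72 mm across, 100 mm high. Origin at the centre of its underside.
- bowl: Bystander: small steel bowl, 100 mm across, 40 mm high. Origin at the centre of its underside.
Mind the look-alikes: they are no part of the job. What is shaped like the dipper but pink or red is not meant.

How it is judged (in metres and radians):
On the way, in this order (a step that is already met when the one before it is completed fails the run):
1. both carton flaps folded outwards past upright (each over 1.65 rad) (value of joint each of flap_left, flap_right above 1.65 rad), for 0.2 s.
2. the dipper lifted clear out of the carton (its underside over 140 mm above the table) (height (world z) of dipper above 0.14 m), for 0.1 s.
At the end, for the whole second after the job is handed in: Dipper at rest on the pot rim: hook underside -8 to +10 mm from rim top, hook end 122-165 mm from the pot axis and 10 mm below rim top, cup centre within 95 mm of it, tilt under 0.4 rad. Flaps past 1.6 rad. Pot upright (0.05 rad), moved under 40 mm; tin, jar, bowl under 30 mm (z of dipper_hook in the frame of pot_rim between -0.008 and 0.01 m and z of dipper_tip in the frame of pot_rim below -0.01 m and horizontal distance between dipper_tip and pot_rim between 0.122 and 0.165 m and horizontal distance between dipper_cup and pot_rim below 0.095 m and angle between dipper's own z axis and vertical below 0.4 rad and linear speed of dipper below 0.02 m/s and value of joint each of flap_left, flap_right above 1.6 rad and angle between pot's own z axis and vertical below 0.05 rad and distance of pot from where it was at the start of the episode below 0.04 m and distance of each of loaf_tin, jar, bowl from where it was at the start of the episode below 0.03 m); the robot touches nothing.
It fails at once if the pot shoved more than 40 mm (distance of pot from where it was at the start of the episode above 0.04 m).
It fails at once if the pot tipped more than 0.2 rad (angle between pot's own z axis and vertical above 0.2 rad).
It fails at once if the dipper banged or forced against the pot with over 30 N (contact force between dipper and pot above 30 N).
It fails at once if a bystander (loaf tin, jar, bowl) pushed more than 30 mm (distance of any of loaf_tin, jar, bowl from where it was at the start of the episode above 0.03 m).
It also fails if it takes over 72 s, if anything falls off the work surface, if the arm or the gripper's body presses on something with over 40 N, if the wrist force passes 120 N, or if a joint passes its speed limit or range.

## Working session

There is one attempt and no reset: what is moved stays moved. The work goes in short steps, Python scripts to look and compute and a shell command to move; the robot and the scene stay as the last step left them, time stands still between calls to the robot, and variables do not carry over. Pictures are saved under pics/ and viewed, and the job is handed in when it is done.

```bash
mkdir -p pics
python3 - <<'E'
from workcell import ctrl, imaging
import cv2
print(ctrl.get_obs())
for n in ("side","top"):
    cv2.imwrite(f"pics/{n}0.png", imaging.get_image(n)); print(n, imaging.camera_info(n))
E
```

```text
{'t': 0.0, 'qpos': array([-1.22599649e+00,  4.23866503e-01,  1.63066971e+00,  2.92278824e-05,
        1.08865436e+00, -1.89829140e-02]), 'qvel': array([ 0.00105237,  0.00175503, -0.00060959, -0.00203511,  0.00106516,
       -0.00086399]), 'joint_torque': array([-6.16586385e-04, -5.44633627e+01, -2.73665410e+01,  6.43647043e-02,
        2.28442188e-02, -1.20366967e-04]), 'ee_pos': array([ 222.24129125, -583.57526965,  238.89365243]), 'orientation': array([-3.08821576e+00, -5.67975971e-01,  3.66789370e-04]), 'ft_force': array([ 0.28308732,  0.12414787, -0.1764738 ]), 'moment': array([0.01657559, 0.00912561, 0.03343131]), 'width': 87.75585046358896}
side {'camera_matrix': array([[478.39605904,   0.        , 322.42661509],
       [  0.        , 478.39605904, 253.06951721],
       [  0.        ,   0.        ,   1.        ]]), 'rvec': array([ 0.92169826, -2.50332604,  1.03594649]), 'tvec': array([ 360.84954683,  322.07720746, 1026.84968466])}
top {'camera_matrix': array([[624.15891092,   0.        , 318.40425681],
       [  0.        , 624.15891092, 245.37340762],
       [  0.        ,   0.        ,   1.        ]]), 'rvec': array([ 2.13367426, -2.16115557,  0.12889761]), 'tvec': array([  -2.04264195,  525.94937106, 1642.34630217])}
```

View pics/side0.png

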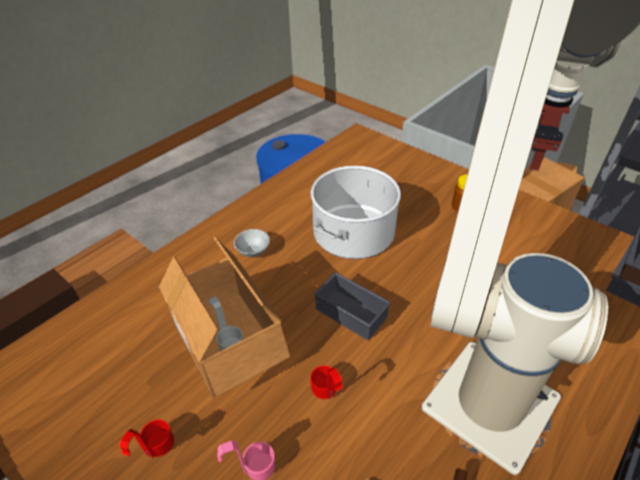

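View pics/top0.png

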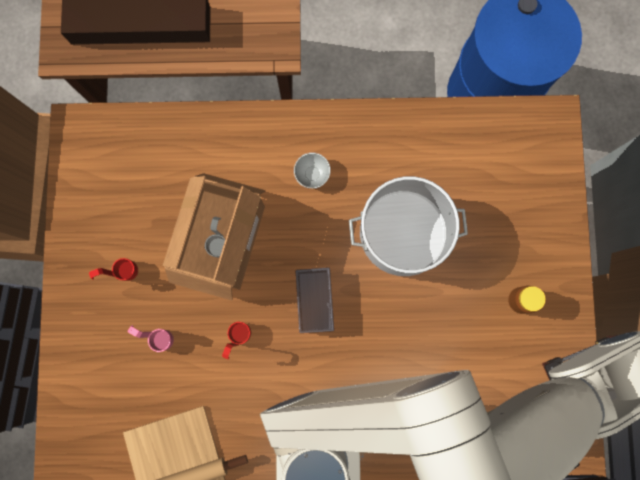

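The top view shows the carton around (213,235), the dipper in it at (215,240), the pot at (410,225), the bowl at (312,170), the tin at (315,300) and the jar at (532,299). I'll zoom in on the carton and pot.

```bash
cat > h.py <<'E'
import numpy as np, cv2
from workcell import ctrl, imaging
def cam(n):
    c=imaging.camera_info(n); R=cv2.Rodrigues(np.array(c['rvec'],float))[0]
    return np.array(c['camera_matrix']),R,np.array(c['tvec'],float)
def proj(n,P):
    c=imaging.camera_info(n)
    return cv2.projectPoints(np.array(P,float).reshape(-1,3),c['rvec'],c['tvec'],c['camera_matrix'],None)[0].reshape(-1,2)
def back(n,uv,z):
    K,R,t=cam(n); d=R.T@np.linalg.inv(K)@np.array([uv[0],uv[1],1.]); C=-R.T@t
    return C+d*(z-C[2])/d[2]
def tri(u1,u2,n1='top',n2='side'):
    P=[]
    for n in(n1,n2):
        K,R,t=cam(n); P.append(K@np.c_[R,t])
    X=cv2.triangulatePoints(P[0],P[1],np.array(u1,float).reshape(2,1),np.array(u2,float).reshape(2,1))
    return (X[:3]/X[3]).ravel()
E
python3 - <<'E'
import cv2
from h import *
t=cv2.imread('pics/top0.png');s=cv2.imread('pics/side0.png')
cv2.imwrite('pics/c1.png',cv2.resize(t[160:310,150:350],None,fx=4,fy=4,interpolation=cv2.INTER_CUBIC))
cv2.imwrite('pics/c2.png',cv2.resize(s[230:400,140:300],None,fx=3.5,fy=3.5,interpolation=cv2.INTER_CUBIC))
cv2.imwrite('pics/c3.png',cv2.resize(t[160:310,340:540],None,fx=4,fy=4,interpolation=cv2.INTER_CUBIC))
E
```

```text
(no output)
```

View pics/c1.png

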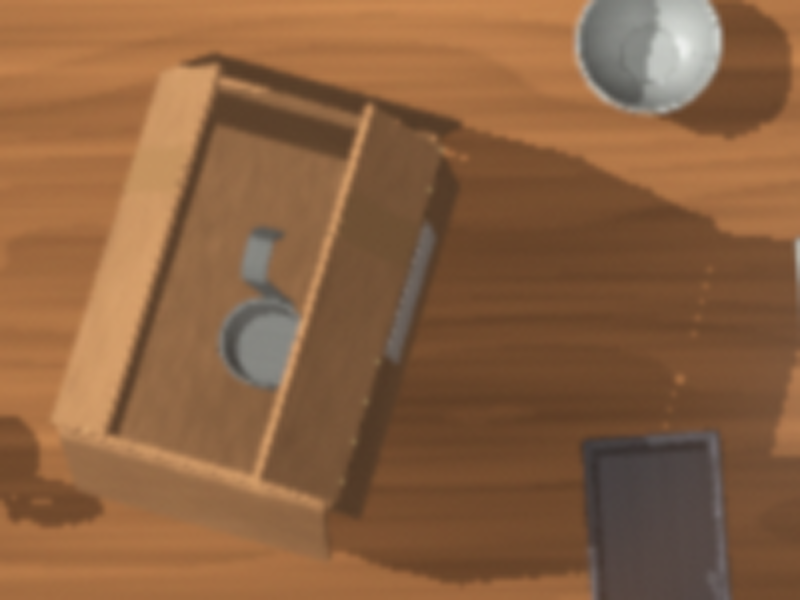

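View pics/c2.png

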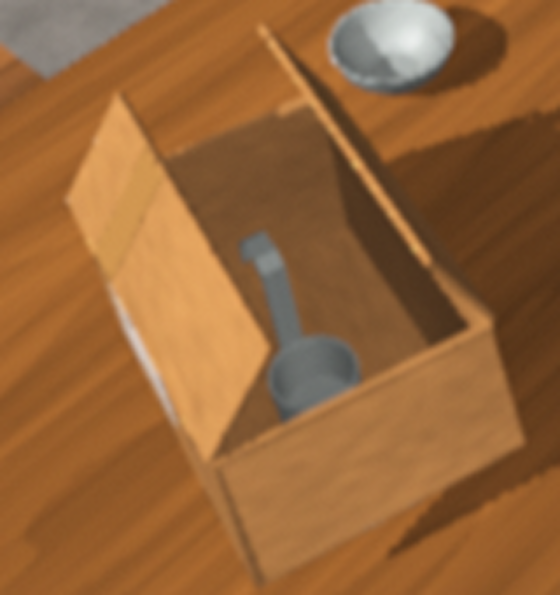

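View pics/c3.png

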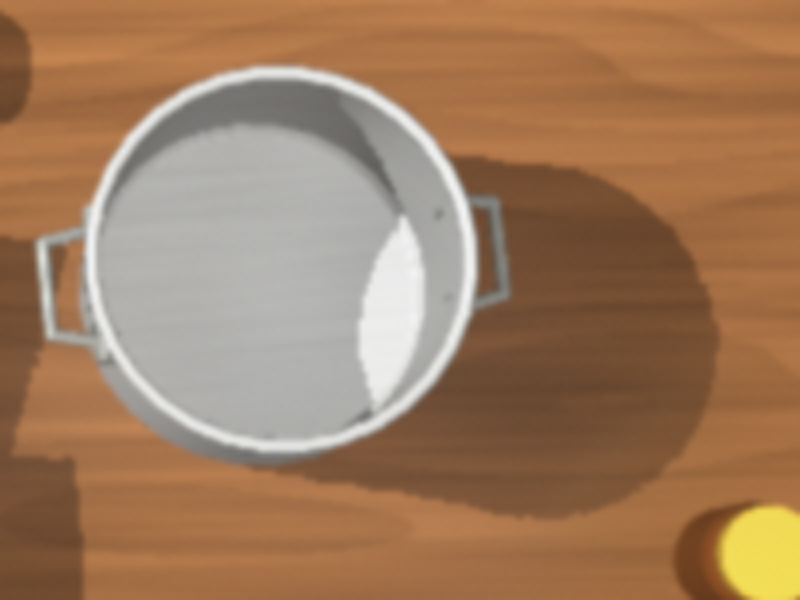

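```bash
cat > fit.py <<'E'
from h import *
from scipy.optimize import least_squares
T=lambda u,v:(150+u/4,160+v/4); S=lambda u,v:(140+u/3.5,230+v/3.5)
def flap(x,y,w,q,side,e,r): # e +-1 x end, r dist from hinge
    s=1 if side=='l' else -1
    px=118*e; py=s*(90-r*np.cos(q)); pz=140+r*np.sin(q)
    return [x+px*np.cos(w)-py*np.sin(w), y+px*np.sin(w)+py*np.cos(w), pz]
obs=[('top','l',1,88,T(217,66)),('top','l',-1,88,T(108,434)),('top','l',-1,0,T(57,420)),('top','l',1,0,T(167,70)),
('top','r',1,88,T(370,105)),('top','r',-1,88,T(258,477)),
('side','l',1,88,S(118,92)),('side','l',-1,88,S(268,350)),('side','l',1,0,S(66,200)),('side','l',-1,0,S(212,460)),
('side','r',1,88,S(262,28)),('side','r',-1,88,S(430,262)),('side','r',-1,0,S(487,318))]
def res(p):
    x,y,w,a,b=p; r=[]
    for n,sd,e,d,uv in obs:
        r+=list(proj(n,flap(x,y,w,a if sd=='l' else b,sd,e,d))[0]-uv)
    return np.array(r)
s=least_squares(res,[600,200,-0.2,.9,.9],x_scale=[100,100,1,1,1],loss='soft_l1')
print(s.x); print(res(s.x).reshape(-1,2).round(1))
E
cat > fit2.py <<'E'
from h import *
T=lambda u,v:(150+u/4,160+v/4)
print('cup', back('top',T(264,343),50), 'bridge top', back('top',T(266,231),133),'bot tip',back('top',T(283,235),133))
pot=[(340+u/4,160+v/4) for u,v in [(88,250),(475,260),(280,68),(285,452)]]
pw=np.array([back('top',p,148) for p in pot]); print(pw.round(0))
for n,p,z in [('bowl',(312,171),40),('tin',(315,300),60),('jar',(532,299),100)]: print(n,back('top',p,z).round(0))
E
python3 fit.py; python3 fit2.py
```

```text
[ 5.53120247e+02  2.59386438e+02 -2.87685754e-01  9.72771752e-01
  1.19607822e+00]
[[ 0.5 -0.9]
 [-1.3 -0.2]
 [-0.4  0.8]
 [ 0.  -0.1]
 [ 0.2 -0.9]
 [-0.4 -0.1]
 [-0.1  0. ]
 [ 0.9 -0.6]
 [ 1.3  0.3]
 [-0.1  1.2]
 [-0.7 -1.5]
 [-0.2 -0.6]
 [ 0.9  1.4]]
cup [526.56998    264.25350278  50.        ] bridge top [587.38217763 248.96413501 133.        ] bot tip [584.64172909 238.08841186 133.        ]
[[ 567. -120.  148.]
 [ 558. -363.  148.]
 [ 683. -244.  148.]
 [ 438. -240.  148.]]
bowl [730.   6.  40.]
tin [379.   2.  60.]
jar [ 372. -551.  100.]
```

```bash
cat > to.py <<'E'
# usage: to.py x y z [yaw of tool x]  -> total shift in tool axes (units of 50 mm) and turn units
import sys,numpy as np
from h import *
from scipy.spatial.transform import Rotation as Ro
o=ctrl.get_obs(); R=Ro.from_rotvec(o['orientation']).as_matrix()
a=[float(v) for v in sys.argv[1:]]
yaw=np.arctan2(R[1,0],R[0,0])
d=R.T@(np.array(a[:3])-o['ee_pos'])/50
print('pos',o['ee_pos'].round(1),'yaw',yaw.round(3),'tilt',R[:,2].round(3),'w',round(o['width'],1),'t',round(o['t'],2))
print('shift units',d.round(2), 'turn units', (-(a[3]-yaw)/0.1).round(2) if len(a)>3 else '')
if len(a)>3:
    R2=Ro.from_euler('z',a[3]).as_matrix()@np.diag([1,-1,-1.]); print('shift after turn',(R2.T@(np.array(a[:3])-o['ee_pos'])/50).round(2))
E
python3 -m crank '[{"travel":[0,0,-1],"turn":1},{"travel":[0,0,-0.6],"turn":1},{"travel":[0,0,0],"turn":1},{"travel":[0,0,0],"turn":1},{"travel":[0,0,0],"turn":1},{"travel":[0,0,0],"turn":1},{"travel":[0,0,0],"turn":0.5}]' -1
python3 to.py 553 250 300 -0.288
```

```text
t: 0.8
ee_pos: [221.7, -582.0, 318.9]
orientation: [-3.096, 0.487, 0.006]
ft_force: [0.0, 0.1, 0.5]
width: 35.3
pos [ 221.7 -582.   318.9] yaw -0.312 tilt [-0.003  0.008 -1.   ] w 35.3 t 0.8
shift units [  1.2  -17.87   0.49] turn units -0.24
shift after turn [  1.63 -17.84   0.38]
```

```bash
python3 -m crank '[{"travel":[0.1,-0.5,0],"turn":0},{"travel":[0.1,-1,0],"turn":0},{"travel":[0.1,-1,0],"turn":0},{"travel":[0.1,-1,0],"turn":0},{"travel":[0.1,-1,0],"turn":0},{"travel":[0.1,-1,0],"turn":0},{"travel":[0.1,-1,0],"turn":0},{"travel":[0.1,-1,0],"turn":0},{"travel":[0.1,-1,0],"turn":0},{"travel":[0.1,-1,0],"turn":0},{"travel":[0.1,-1,0],"turn":0},{"travel":[0.1,-1,0],"turn":0},{"travel":[0.1,-1,0],"turn":0},{"travel":[0.1,-1,0],"turn":0},{"travel":[0.1,-1,0],"turn":0},{"travel":[0.1,-1,0],"turn":0},{"travel":[0,0,0],"turn":0}]'
python3 to.py 553 250 300 -0.288
```

```text
t: 2.5
ee_pos: [535.1, 132.4, 319.7]
orientation: [-3.092, 0.498, 0.01]
ft_force: [1.6, -0.8, 0.1]
width: 0.1
pos [535.1 132.4 319.7] yaw -0.32 tilt [-0.004  0.011 -1.   ] w 0.1 t 2.5
shift units [-0.4  -2.34  0.42] turn units -0.32
shift after turn [-0.32 -2.36  0.39]
```

```bash
python3 -m crank '[{"travel":[-0.1,-0.8,0],"turn":-0.3},{"travel":[-0.1,-0.8,0],"turn":0},{"travel":[-0.1,-0.7,0],"turn":0},{"travel":[0,-0.2,0],"turn":0},{"travel":[0,0,0],"turn":0}]'
python3 to.py 550.5 250.5 182 -0.288
python3 - <<'E'
from h import *
cv2.imwrite('pics/t1.png',imaging.get_image('top')); 
w=imaging.get_image('wrist'); cv2.imwrite('pics/w1.png',w)
E
```

```text
t: 3.0
ee_pos: [556.4, 258.5, 318.1]
orientation: [-3.104, 0.449, 0.016]
ft_force: [0.7, 0.2, -0.7]
width: 0.3
pos [556.4 258.5 318.1] yaw -0.287 tilt [-0.01   0.007 -1.   ] w 0.3 t 3.0
shift units [-0.04  0.2   2.72] turn units 0.01
shift after turn [-0.07  0.19  2.72]
```

View pics/w1.png

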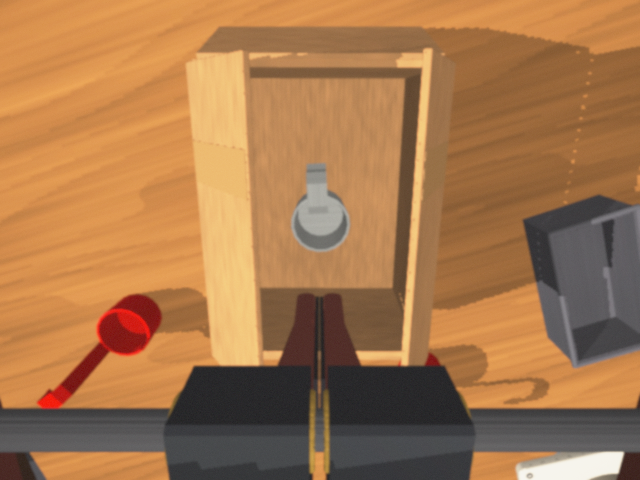

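View pics/t1.png

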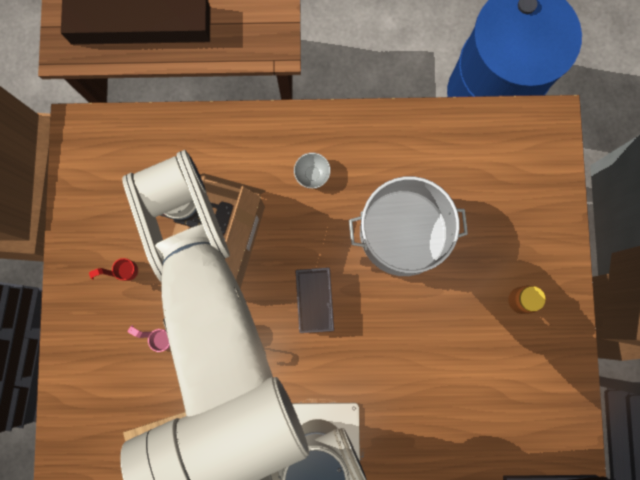

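The wrist view shows the dipper nearly aligned with the tool. The cup rim centre is about (321,220) and the hook bridge about (316,172). I'll measure its pose.

Run:
```python
from h import *
w=cv2.imread('pics/w1.png')
cv2.imwrite('pics/w1c.png',cv2.resize(w[140:270,260:380],None,fx=5,fy=4.5,interpolation=cv2.INTER_CUBIC))
print(back('wrist',(321,220),50),back('wrist',(316,164),133),back('wrist',(317,184),133))
```

```text
[531.20306714 263.46121622  50.        ] [596.41569101 248.24839885 133.        ] [581.37601405 251.94044485 133.        ]
```

View pics/w1c.png

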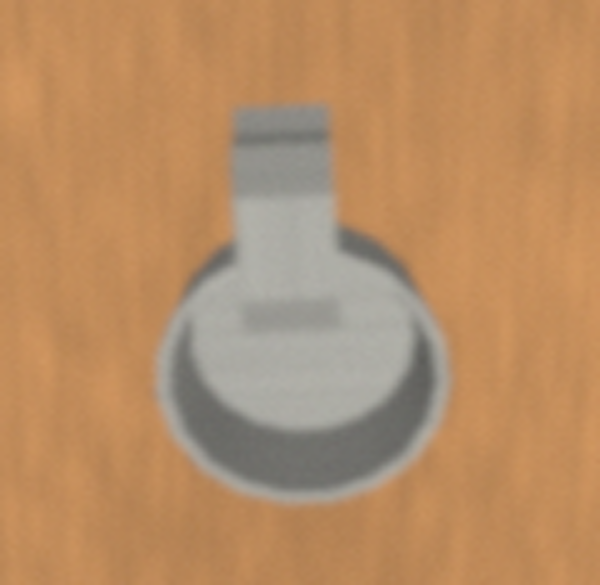

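```bash
python3 -m crank '[{"travel":[0,0.1,0.5],"turn":0},{"travel":[0,0.1,0.7],"turn":0},{"travel":[0,0,0.7],"turn":0},{"travel":[0,0,0.6],"turn":0},{"travel":[0,0,0.2],"turn":0}]'
python3 to.py 550.5 250.5 182 -0.288
```

```text
t: 3.6
ee_pos: [553.6, 239.6, 183.4]
orientation: [-3.1, 0.463, 0.007]
ft_force: [-1.3, 0.3, -0.9]
width: 0.5
pos [553.6 239.6 183.4] yaw -0.297 tilt [-0.003  0.007 -1.   ] w 0.5 t 3.6
shift units [-0.12 -0.19  0.03] turn units -0.09
shift after turn [-0.12 -0.19  0.03]
```

```bash
python3 -m crank '[{"travel":[-0.05,-0.4,0],"turn":-0.1},{"travel":[0,-0.4,0],"turn":0},{"travel":[0,-0.4,0],"turn":0},{"travel":[0,-0.4,0],"turn":0},{"travel":[0,-0.4,0.05],"turn":0},{"travel":[0,-0.4,0.1],"turn":0},{"travel":[0,-0.4,0.1],"turn":0},{"travel":[0,-0.4,0.1],"turn":0},{"travel":[0,-0.3,0],"turn":0},{"travel":[0,0,0],"turn":0}]'
python3 to.py 553 259 182 -0.288
python3 - <<'E'
from h import *
cv2.imwrite('pics/s2.png',imaging.get_image('side'));
E
```

```text
t: 4.6
ee_pos: [610.5, 425.6, 183.2]
orientation: [-3.091, 0.445, -0.018]
ft_force: [0.5, -0.8, 0.6]
width: 0.6
pos [610.5 425.6 183.2] yaw -0.286 tilt [ 0.014  0.016 -1.   ] w 0.6 t 4.6
shift units [-0.16  3.52 -0.05] turn units 0.02
shift after turn [-0.16  3.52  0.02]
```

View pics/s2.png

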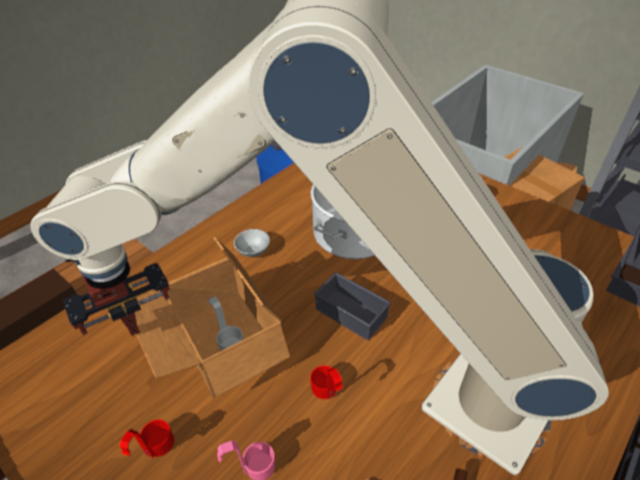

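The left flap is folded well out, with its board at about (165,345). Next I'll sweep across to the right flap.

```bash
python3 -m crank '[{"travel":[-0.02,0.6,-0.05],"turn":0},{"travel":[-0.02,0.7,0],"turn":0},{"travel":[-0.02,0.7,0],"turn":0},{"travel":[-0.02,0.7,0],"turn":0},{"travel":[-0.02,0.7,0],"turn":0},{"travel":[0,0.4,0],"turn":0},{"travel":[0,0.4,0],"turn":0},{"travel":[0,0.4,0],"turn":0},{"travel":[0,0.4,0],"turn":0},{"travel":[0,0.4,0],"turn":0},{"travel":[0,0.4,0.1],"turn":0},{"travel":[0,0.4,0.1],"turn":0},{"travel":[0,0.4,0.1],"turn":0},{"travel":[0,0.4,0],"turn":0},{"travel":[0,0,0],"turn":0}]'
python3 to.py 553 259 182 -0.288
python3 - <<'E'
from h import *
cv2.imwrite('pics/s3.png',imaging.get_image('side'));
E
```

```text
t: 6.15
ee_pos: [506.4, 79.0, 177.4]
orientation: [-3.079, 0.446, -0.054]
ft_force: [0.4, -0.2, 0.8]
width: 1.0
pos [506.4  79.  177.4] yaw -0.288 tilt [ 0.038  0.024 -0.999] w 1.0 t 6.15
shift units [-0.13 -3.72  0.03] turn units -0.0
shift after turn [-0.13 -3.72 -0.09]
```

View pics/s3.png

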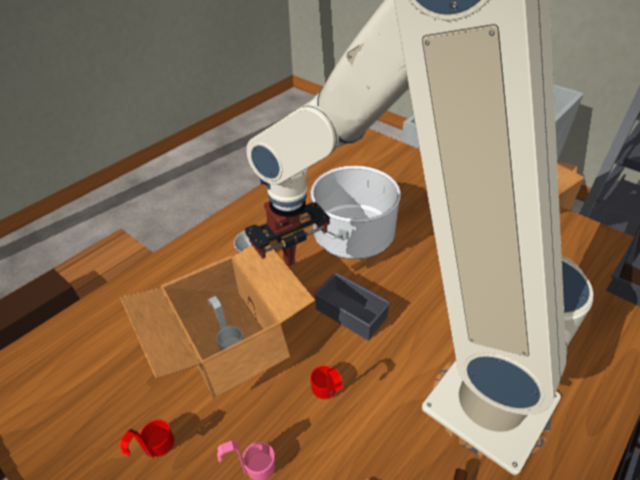

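Both flaps are now out: left board at about (160,335), right at about (275,285). I'll raise the tool and look at the dipper from above it.

```bash
python3 -m crank '[{"travel":[0,-0.2,-0.5],"turn":0},{"travel":[0,-0.3,-0.9],"turn":0},{"travel":[0,-0.4,-0.7],"turn":0},{"travel":[-0.1,-0.5,0],"turn":0},{"travel":[-0.1,-0.5,0],"turn":0},{"travel":[-0.1,-0.5,0],"turn":0},{"travel":[-0.1,-0.4,0],"turn":0},{"travel":[0,-0.4,0],"turn":0},{"travel":[0,-0.2,0],"turn":0},{"travel":[0,0,0],"turn":0}]' -0.1
cat > dfit.py <<'E'
import sys
from h import *
def dip(p,P):
    x,y,z,w=p; P=np.array(P,float); c,s=np.cos(w),np.sin(w)
    return np.c_[x+c*P[:,0]-s*P[:,1], y+s*P[:,0]+c*P[:,1], z+P[:,2]]
th=np.linspace(0,2*np.pi,49)
LINES=[np.c_[30*np.cos(th),30*np.sin(th),45+0*th],
 [[30,-8,128],[68,-8,128],[68,8,128],[30,8,128],[30,-8,128]],
 [[68,-8,128],[68,-8,99],[68,8,99],[68,8,128]],[[33,-8,45],[33,-8,125]],[[33,8,45],[33,8,125]],[[30,-8,45],[30,-8,128]],[[30,8,45],[30,8,128]]]
def draw(img,n,p,sc,off):
    for L in LINES:
        q=(proj(n,dip(p,L))-off)*sc
        cv2.polylines(img,[q.round().astype(int).reshape(-1,1,2)],False,(0,0,255),1)
E
python3 - <<'E'
from dfit import *
from h import *
w=imaging.get_image('wrist'); cv2.imwrite('pics/w4.png',w); np.save('w4.npy',w)
im=w.copy(); draw(im,'wrist',(531,263.5,5,-0.29),1,0); cv2.imwrite('pics/w4d.png',im)
print(ctrl.get_obs()['ee_pos'],ctrl.get_obs()['orientation'])
K,R,t=cam('wrist'); print(-R.T@t)
E
```

```text
t: 7.2
ee_pos: [534.8, 259.6, 301.5]
orientation: [-3.07, 0.444, -0.073]
ft_force: [0.5, -0.8, 0.4]
width: 39.4
[534.69523864 258.97543001 301.44818603] [-3.07019596  0.44422975 -0.07261224]
[606.91359181 230.7215909  448.49552376]
```

View pics/w4d.png

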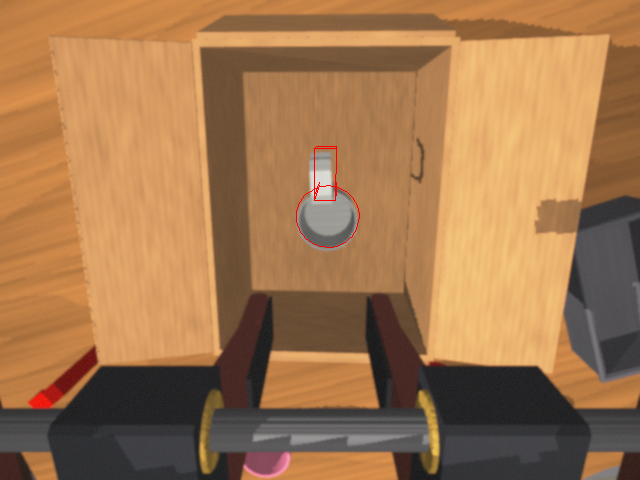

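Run:
```python
from dfit import *
w=np.load('w4.npy'); off=np.array([280,135]);
out=[]
for p in [(528,262,5,-0.25),(527,263,5,-0.20)]:
    im=cv2.resize(w[135:265,280:370],None,fx=4.4,fy=4.4,interpolation=cv2.INTER_CUBIC)
    draw(im,'wrist',p,4.4,off); out.append(im)
cv2.imwrite('pics/w4f.png',np.hstack(out))
```

```text
(no output)
```

View pics/w4f.png

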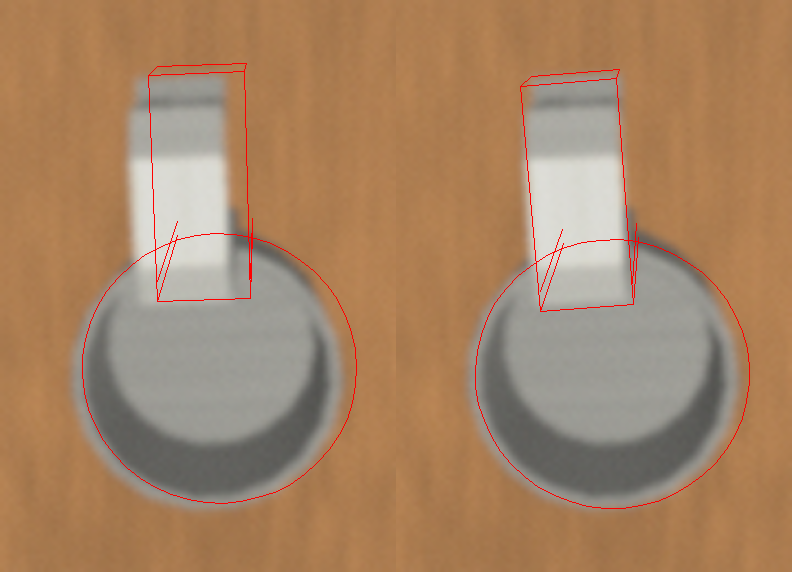

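```bash
python3 to.py 554 258 98 -0.25
```

```text
pos [534.7 259.  301.4] yaw -0.288 tilt [ 0.052  0.031 -0.998] w 39.7 t 7.25
shift units [0.21 0.09 4.08] turn units -0.38
shift after turn [ 0.38 -0.08  4.07]
```

```bash
python3 -m crank '[{"travel":[0.05,0.02,0.4],"turn":-0.2},{"travel":[0.05,0.02,0.5],"turn":-0.2},{"travel":[0.05,0.02,0.5],"turn":0},{"travel":[0.05,0.02,0.5],"turn":0},{"travel":[0,0,0.3],"turn":0},{"travel":[0,0,0],"turn":0}]' -0.1
python3 to.py 554 258 98 -0.25
```

```text
t: 7.85
ee_pos: [549.4, 251.3, 190.2]
orientation: [-3.079, 0.385, -0.077]
ft_force: [-0.1, 0.3, 0.2]
width: 39.8
pos [549.4 251.3 190.2] yaw -0.25 tilt [ 0.054  0.031 -0.998] w 39.8 t 7.85
shift units [-0.03 -0.07  1.85] turn units -0.0
shift after turn [ 0.06 -0.15  1.84]
```

```bash
python3 -m crank '[{"travel":[0,-0.03,0.3],"turn":0},{"travel":[0,-0.03,0.3],"turn":0},{"travel":[0,-0.03,0.2],"turn":0},{"travel":[0,0,0],"turn":0}]' -0.1
python3 to.py 554 258 98 -0.25
python3 - <<'E'
from dfit import *
w=imaging.get_image('wrist'); 
draw(w,'wrist',(527.5,264.8,5,-0.25),1,0); cv2.imwrite('pics/w5.png',w)
E
```

```text
t: 8.25
ee_pos: [553.7, 256.4, 149.3]
orientation: [-3.078, 0.388, -0.08]
ft_force: [-0.3, -0.7, 0.6]
width: 39.6
pos [553.7 256.4 149.3] yaw -0.252 tilt [ 0.056  0.032 -0.998] w 39.6 t 8.25
shift units [-0.05  0.01  1.03] turn units -0.02
shift after turn [-0.   -0.03  1.03]
```

View pics/w5.png

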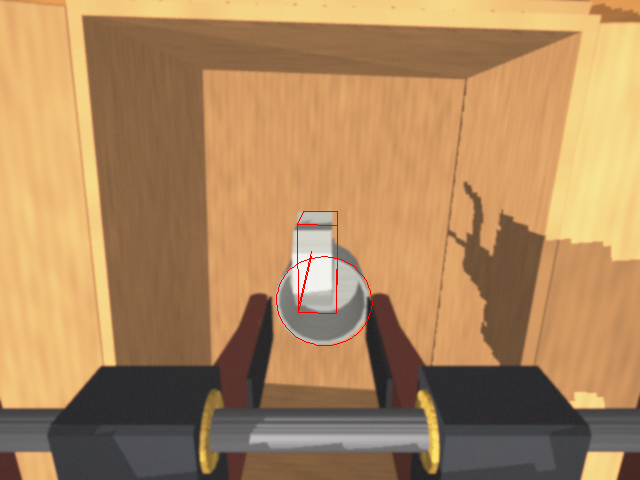

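```bash
python3 -m crank '[{"travel":[-0.01,-0.03,0.3],"turn":0},{"travel":[0,-0.02,0.3],"turn":0},{"travel":[0,0,0.3],"turn":0},{"travel":[0,0,0.1],"turn":0},{"travel":[0,0,0],"turn":0}]' -0.1
python3 to.py 555 259.5 98 -0.25
python3 - <<'E'
from dfit import *
w=imaging.get_image('wrist'); cv2.imwrite('pics/w6.png',w)
E
```

```text
t: 8.8
ee_pos: [557.6, 261.5, 96.3]
orientation: [-3.077, 0.387, -0.083]
ft_force: [0.3, 0.6, -0.0]
width: 39.3
pos [557.6 261.5  96.3] yaw -0.251 tilt [ 0.058  0.032 -0.998] w 39.3 t 8.8
shift units [-0.04  0.05 -0.04] turn units -0.01
shift after turn [-0.04  0.05 -0.03]
```

View pics/w6.png

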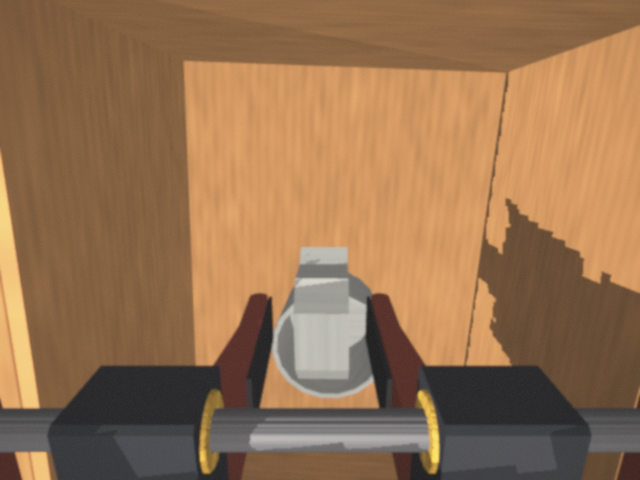

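The strap (322, 250–375) is centred between the fingers. I'll close on it.

```bash
python3 -m crank '[{"travel":[-0.05,0,0],"turn":0},{"travel":[0,0,0],"turn":0},{"travel":[0,0,0],"turn":0},{"travel":[0,0,0],"turn":0},{"travel":[0,0,0],"turn":0},{"travel":[0,0,0],"turn":0},{"travel":[0,0,0],"turn":0},{"travel":[0,0,0],"turn":0}]' -1
python3 to.py 555 259.5 98 -0.25
```

```text
t: 9.65
ee_pos: [555.7, 262.3, 98.3]
orientation: [-3.075, 0.387, -0.086]
ft_force: [-0.3, 1.4, -1.5]
width: 15.2
pos [555.7 262.3  98.3] yaw -0.251 tilt [ 0.06   0.033 -0.998] w 15.2 t 9.65
shift units [0.   0.06 0.  ] turn units -0.01
shift after turn [0.   0.06 0.01]
```

```bash
python3 to.py 555.7 262.3 330; python3 -m crank '[{"travel":[0,0,-0.3],"turn":0},{"travel":[0.02,-0.02,-0.5],"turn":0},{"travel":[0.03,-0.02,-0.6],"turn":0},{"travel":[0.03,-0.02,-0.6],"turn":0},{"travel":[0.03,-0.02,-0.6],"turn":0},{"travel":[0.03,-0.02,-0.6],"turn":0},{"travel":[0.03,-0.02,-0.6],"turn":0},{"travel":[0.03,-0.02,-0.5],"turn":0},{"travel":[0.03,-0.02,-0.4],"turn":0},{"travel":[0,0,0],"turn":0}]'
python3 to.py 555.7 262.3 330
python3 - <<'E'
from dfit import *
cv2.imwrite('pics/s7.png',imaging.get_image('side'));cv2.imwrite('pics/w7.png',imaging.get_image('wrist'))
E
```

```text
pos [555.7 262.3  98.3] yaw -0.251 tilt [ 0.06   0.033 -0.998] w 15.2 t 9.65
shift units [ 0.23 -0.22 -4.62] turn units 
t: 10.65
ee_pos: [553.0, 258.6, 352.1]
orientation: [-3.073, 0.386, -0.091]
ft_force: [1.0, 0.3, -0.5]
width: 15.9
pos [553.  258.6 352.1] yaw -0.251 tilt [ 0.064  0.035 -0.997] w 15.9 t 10.65
shift units [ 0.01 -0.06  0.45] turn units
```

View pics/s7.png

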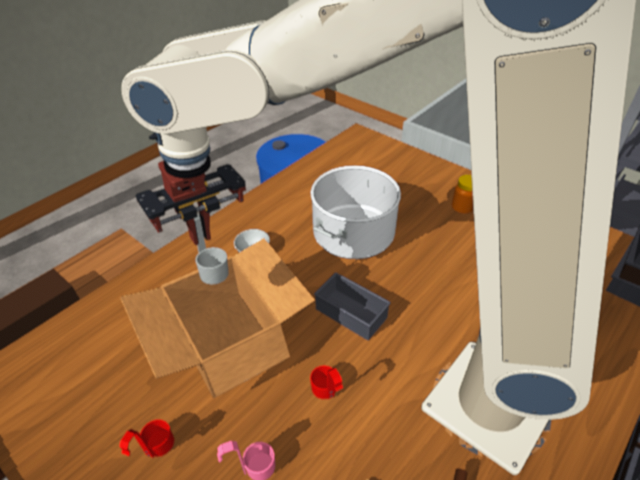

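View pics/w7.png

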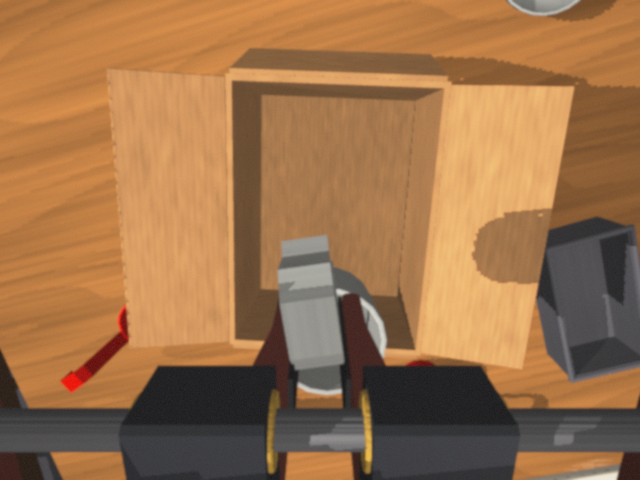

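```bash
python3 to.py 652 -265 345
```

```text
pos [551.6 258.1 348.4] yaw -0.251 tilt [ 0.059  0.033 -0.998] w 15.4 t 10.75
shift units [ 4.54  9.64 -0.16] turn units
```

```bash
python3 -m crank '[{"travel":[0.1,0.2,0],"turn":0},{"travel":[0.2,0.4,0],"turn":0},{"travel":[0.24,0.5,0],"turn":0},{"travel":[0.24,0.5,0],"turn":0},{"travel":[0.24,0.5,0],"turn":0},{"travel":[0.24,0.5,0],"turn":0},{"travel":[0.24,0.5,0],"turn":0},{"travel":[0.24,0.5,0],"turn":0},{"travel":[0.24,0.5,0],"turn":0},{"travel":[0.24,0.5,0],"turn":0},{"travel":[0.24,0.5,0],"turn":0},{"travel":[0.24,0.5,0],"turn":0},{"travel":[0.24,0.5,0],"turn":0},{"travel":[0.24,0.5,0],"turn":0},{"travel":[0.24,0.5,0],"turn":0},{"travel":[0.2,0.4,0],"turn":0},{"travel":[0.1,0.2,0],"turn":0},{"travel":[0,0,0],"turn":0}]'
python3 to.py 652 -265 345
```

```text
t: 12.55
ee_pos: [622.4, -189.3, 305.0]
orientation: [-3.085, 0.391, -0.001]
ft_force: [-0.1, 0.1, -1.8]
width: 15.4
pos [ 622.4 -189.3  305. ] yaw -0.252 tilt [ 0.004  0.031 -1.   ] w 15.4 t 12.55
shift units [ 0.95  1.29 -0.84] turn units
```

```bash
python3 -m crank '[{"travel":[0.15,0.2,-0.2],"turn":0},{"travel":[0.2,0.3,-0.2],"turn":0},{"travel":[0.2,0.3,-0.1],"turn":0},{"travel":[0.15,0.2,0],"turn":0},{"travel":[0.05,0.1,0],"turn":0},{"travel":[0,0,0],"turn":0},{"travel":[0,0,0],"turn":0}]'
python3 to.py 652 -265 345
python3 - <<'E'
from dfit import *
w=imaging.get_image('wrist');s=imaging.get_image('side');t=imaging.get_image('top')
np.savez('v8.npz',w=w,s=s,t=t,o=ctrl.get_obs()['orientation'],p=ctrl.get_obs()['ee_pos'])
cv2.imwrite('pics/w8.png',w)
p=proj('side',[ctrl.get_obs()['ee_pos']])[0].astype(int); print(p)
cv2.imwrite('pics/s8.png',cv2.resize(s[100:270,290:450],None,fx=3.5,fy=3.5,interpolation=cv2.INTER_CUBIC))
cv2.imwrite('pics/t8.png',t)
E
```

```text
t: 13.25
ee_pos: [645.5, -251.9, 328.9]
orientation: [-3.085, 0.383, 0.005]
ft_force: [0.2, -0.2, -2.2]
width: 15.7
pos [ 645.5 -251.9  328.9] yaw -0.247 tilt [ 0.001  0.033 -0.999] w 15.7 t 13.25
shift units [ 0.19  0.21 -0.33] turn units 
[334 121]
```

View pics/w8.png

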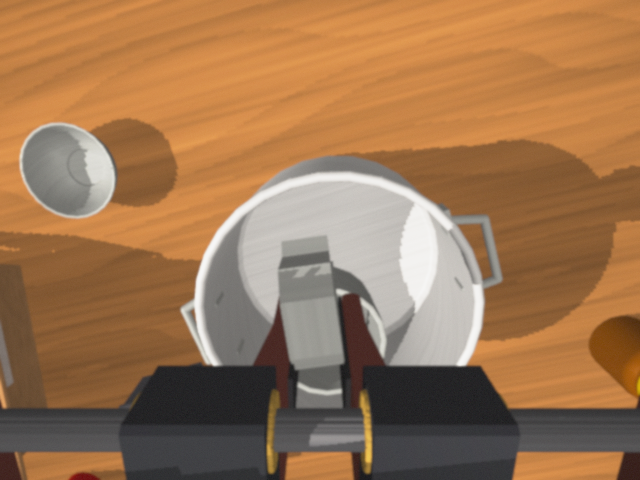

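View pics/s8.png

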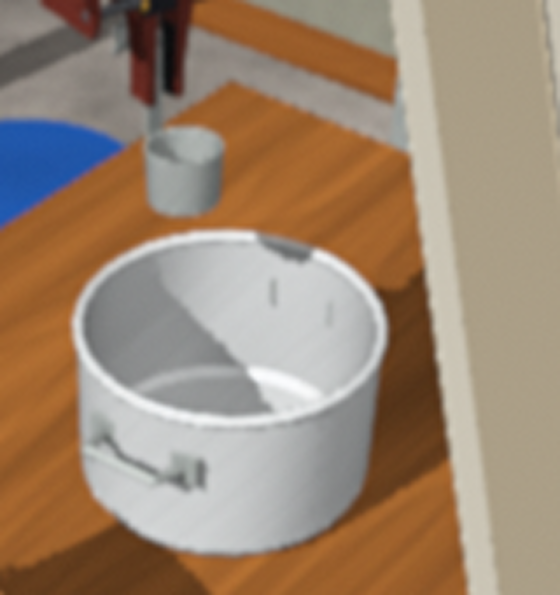

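View pics/t8.png

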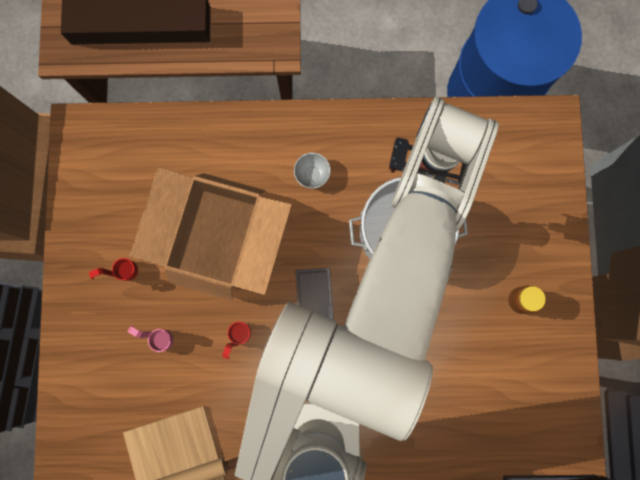

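Run:
```python
from dfit import *
d=np.load('v8.npz'); w=d['w']
im=cv2.resize(w[220:410,240:430],None,fx=3.1,fy=3.1,interpolation=cv2.INTER_CUBIC); cv2.imwrite('pics/w8c.png',im)
K,R,t=cam('wrist'); print(K,-R.T@t,R)
```

```text
[[422.88425368   0.         318.92887322]
 [  0.         422.88425368 244.79070989]
 [  0.           0.           1.        ]] [ 725.97093728 -276.95080927  472.24970914] [[-0.24431088 -0.96913844 -0.03290725]
 [-0.9238161   0.22230234  0.3116817 ]
 [-0.29474735  0.10654747 -0.94961657]]
```

View pics/w8c.png

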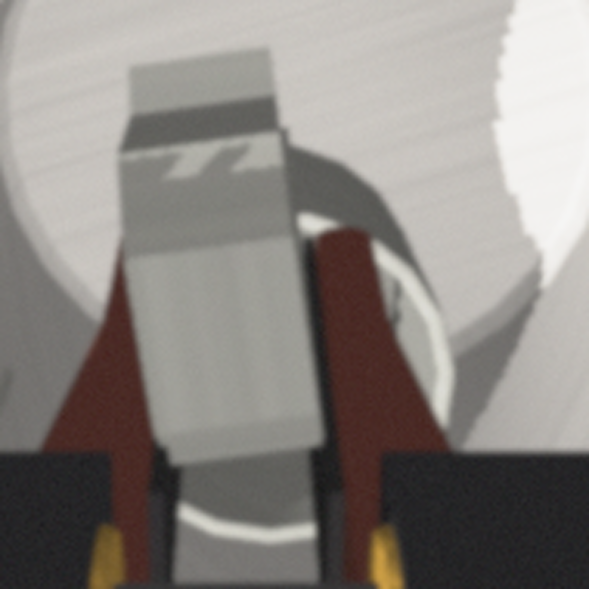

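```bash
cat > pose6.py <<'E'
from dfit import *
from scipy.optimize import least_squares
from scipy.spatial.transform import Rotation as Ro
def run(W,L,Rr,S,p0,zprior,draws=None):
    # W: cup rim points wrist ; L,Rr: two points on bridge left(+y)/right(-y) edge wrist ; S: cup rim points side
    def tr(p,P): return Ro.from_euler('ZYX',p[3:6]).apply(np.atleast_2d(np.array(P,float)))+p[:3]
    def curve(n,p): return proj(n,tr(p,LINES[0]))
    def dist(c,q):
        a,b=c[:-1],c[1:]; best=1e9
        t=np.clip(((q-a)*(b-a)).sum(1)/((b-a)**2).sum(1),0,1); v=q-(a+t[:,None]*(b-a)); return np.sqrt((v**2).sum(1)).min()
    def ld(p,y,qs):
        a,b=proj('wrist',tr(p,[[36,y,128],[60,y,128]])); n=np.array([-(b-a)[1],(b-a)[0]])/np.linalg.norm(b-a)
        return [(np.array(q)-a)@n for q in qs]
    def res(p):
        c=curve('wrist',p); s=curve('side',p)
        return np.r_[[dist(c,np.array(q)) for q in W],ld(p,8,L),ld(p,-8,Rr),[dist(s,np.array(q)) for q in S],(p[2]-zprior)/2,p[4]*10,p[5]*10]
    s=least_squares(res,p0,x_scale=[10,10,10,.1,.1,.1]); p=s.x
    print('pose',p[:3].round(1),'yaw,pitch,roll',p[3:].round(3)); print(res(p).round(1))
    return p,tr
E
python3 - <<'E'
from pose6 import *
d=np.load('v8.npz')
f=lambda u,v:(240+u/3.1,220+v/3.1); g=lambda u,v:(290+u/3.5,100+v/3.5)
p,tr=run([f(452,390),f(268,541),f(300,215),f(440,305),f(400,255)],[f(122,180),f(150,420)],[f(285,150),f(322,430)],
 [g(147,150),g(224,145),g(184,166),g(190,127)],[620,-245,235,-.15,0,0],235.6)
for n,P in(('strap',[31.5,0,95]),('hook',[47,0,125]),('tip',[66.5,0,99]),('cup',[0,0,22.5])): print(n,tr(p,P)[0].round(1))
o=ctrl.get_obs()['ee_pos'];print(o)
w=d['w'].copy()
for Ln in LINES:
    q=proj('wrist',tr(p,Ln)); cv2.polylines(w,[q.round().astype(int).reshape(-1,1,2)],False,(0,0,255),1)
s=d['s'].copy()
for Ln in LINES:
    q=proj('side',tr(p,Ln)); cv2.polylines(s,[q.round().astype(int).reshape(-1,1,2)],False,(0,0,255),1)
cv2.imwrite('pics/w8f.png',np.hstack([cv2.resize(w[220:410,240:430],(400,400)),cv2.resize(s[90:190,290:390],(400,400))]))
# pot circle from original side+top
E
```

```text
pose [ 611.1 -245.9  236.4] yaw,pitch,roll [-0.13   0.067  0.024]
[ 1.   0.   0.8  0.6  0.6  1.2 -1.  -1.   0.8  0.6  0.2  0.6  0.7  0.4
  0.7  0.2]
strap [ 648.3 -253.   329.1]
hook [ 665.6 -256.   358. ]
tip [ 683.2 -257.7  330.7]
cup [ 612.6 -246.6  258.9]
[ 645.41802206 -251.79758046  329.05405584]
```

View pics/w8f.png

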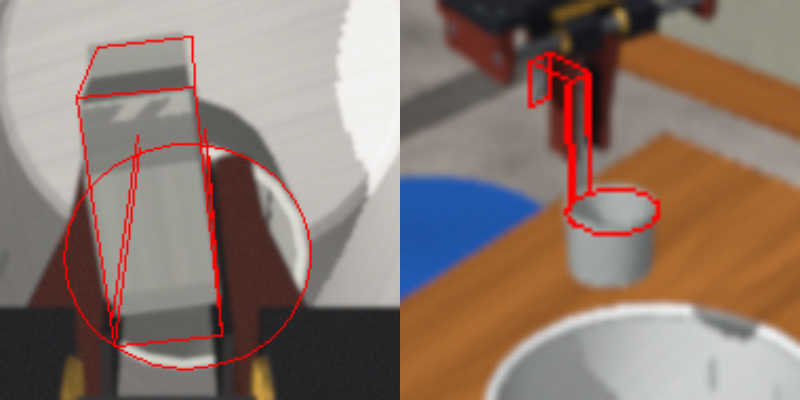

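The dipper pose fit agrees with both views. Next I'll check the pot centre against the side and wrist views.

Run:
```python
from h import *
d=np.load('v8.npz'); a=np.linspace(0,2*np.pi,121)
c=np.array([560.5,-241.5])
def ring(n,r,z): return proj(n,np.c_[c[0]+r*np.cos(a),c[1]+r*np.sin(a),0*a+z])
o=[]
for n,im,(x0,y0,x1,y1) in (('side',d['s'],(300,155,410,245)),('wrist',d['w'],(170,140,510,400)),('top',cv2.imread('pics/top0.png'),(350,165,475,290))):
    sc=400/(y1-y0) if n!='wrist' else 1.5
    sc=400/(x1-x0)
    m=cv2.resize(im[y0:y1,x0:x1],None,fx=sc,fy=sc,interpolation=cv2.INTER_CUBIC)
    for r,z,col in((123,148,(0,0,255)),(115,148,(255,0,0))):
        q=(ring(n,r,z)-[x0,y0])*sc; cv2.polylines(m,[q.round().astype(int).reshape(-1,1,2)],True,col,1)
    M=np.zeros((400,400,3),np.uint8); m=m[:400]; M[:m.shape[0]]=m; o.append(M)
cv2.imwrite('pics/p8.png',cv2.resize(np.vstack([np.hstack(o[:2]),np.hstack([o[2],o[2]*0])]),None,fx=.75,fy=.75) )
cv2.imwrite('pics/p8a.png',np.hstack(o[:2]));cv2.imwrite('pics/p8b.png',o[2])
```

```text
(no output)
```

View pics/p8a.png

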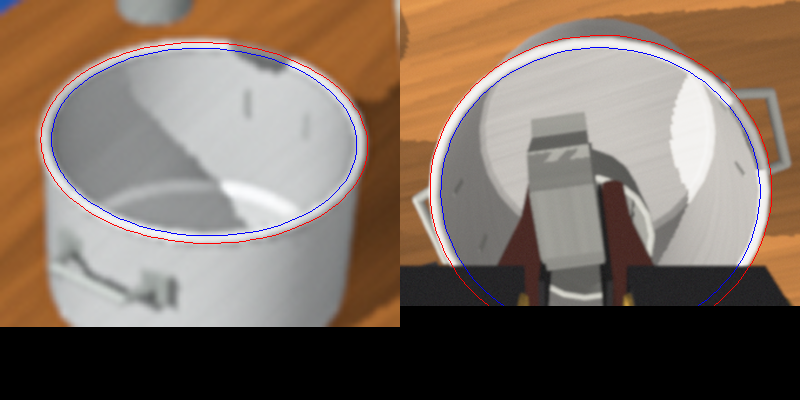

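View pics/p8b.png

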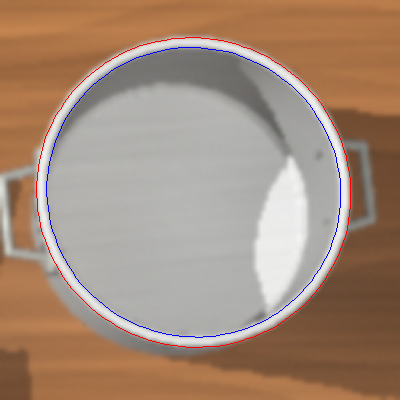

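```bash
python3 to.py 656.3 -252.5 170; python3 -m crank '[{"travel":[0.1,0,0],"turn":0},{"travel":[0.08,0,0.2],"turn":0},{"travel":[0,0,0.4],"turn":0},{"travel":[0,0,0.4],"turn":0},{"travel":[0,0,0.4],"turn":0},{"travel":[0,0,0.4],"turn":0},{"travel":[0,0,0.2],"turn":0},{"travel":[0,0,0],"turn":0}]'
python3 to.py 656.3 -252.5 170
```

```text
pos [ 645.4 -251.8  329.1] yaw -0.247 tilt [ 0.001  0.033 -0.999] w 15.4 t 13.4
shift units [0.24 0.06 3.18] turn units 
t: 14.2
ee_pos: [656.2, -248.8, 222.2]
orientation: [-3.085, 0.38, 0.005]
ft_force: [0.7, 0.2, -1.5]
width: 16.0
pos [ 656.2 -248.8  222.2] yaw -0.245 tilt [ 0.001  0.034 -0.999] w 16.0 t 14.2
shift units [0.03 0.11 1.04] turn units
```

```bash
python3 -m crank '[{"travel":[0,0.03,0.2],"turn":0},{"travel":[0.01,0.03,0.3],"turn":0},{"travel":[0.01,0.03,0.3],"turn":0},{"travel":[0,0.02,0.1],"turn":0},{"travel":[0,0,0],"turn":0},{"travel":[0,0,0],"turn":0}]'
python3 to.py 656.3 -252.5 170
python3 - <<'E'
from pose6 import *
w=imaging.get_image('wrist');s=imaging.get_image('side')
o=ctrl.get_obs();print(o['ee_pos'])
np.savez('v9.npz',w=w,s=s)
sh=o['ee_pos']-np.array([645.42,-251.8,329.05])
p=np.array([611.1,-245.9,236.4,-.13,.067,.024]);p[:3]+=sh
tr=lambda P:Ro.from_euler('ZYX',p[3:6]).apply(np.atleast_2d(np.array(P,float)))+p[:3]
w2=w.copy();s2=s.copy()
for n,im in(('wrist',w2),('side',s2)):
  for Ln in LINES: cv2.polylines(im,[proj(n,tr(Ln)).round().astype(int).reshape(-1,1,2)],False,(0,0,255),1)
cv2.imwrite('pics/w9.png',np.hstack([cv2.resize(w[220:410,240:430],(400,400)),cv2.resize(w2[220:410,240:430],(400,400))]))
cv2.imwrite('pics/w9full.png',w)
cv2.imwrite('pics/s9.png',np.hstack([cv2.resize(s[125:255,295:425],(400,400)),cv2.resize(s2[125:255,295:425],(400,400))]))
E
```

```text
t: 14.8
ee_pos: [657.1, -253.8, 174.7]
orientation: [-3.086, 0.38, 0.001]
ft_force: [0.5, 0.2, -1.6]
width: 15.3
pos [ 657.1 -253.8  174.7] yaw -0.245 tilt [ 0.003  0.033 -0.999] w 15.3 t 14.8
shift units [-0.02 -0.02  0.09] turn units 
[ 657.28542498 -253.85654992  175.15365149]
```

View pics/w9full.png

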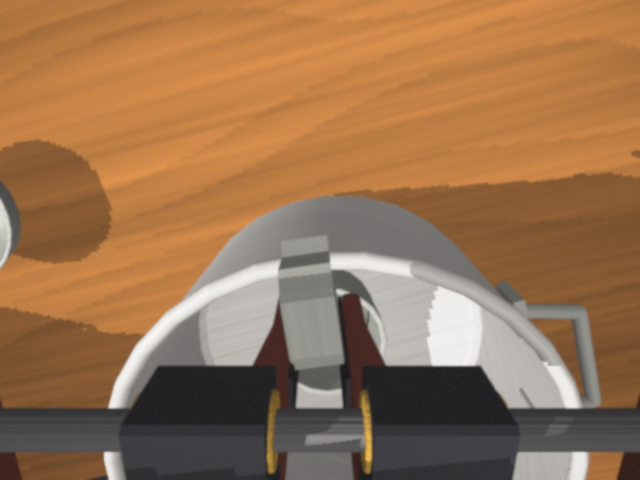

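View pics/s9.png

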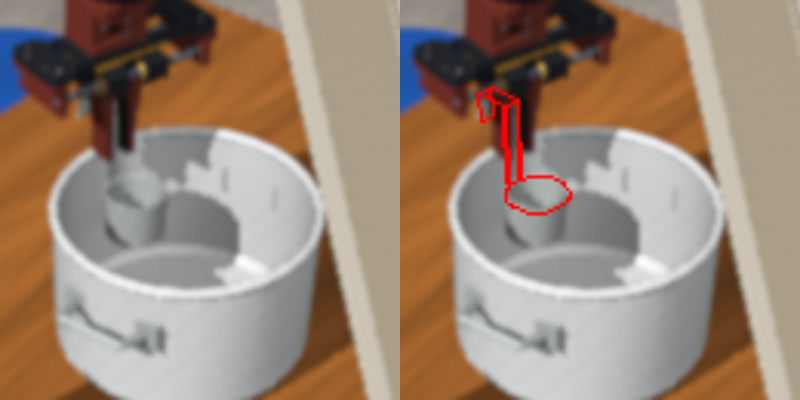

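View pics/w9.png

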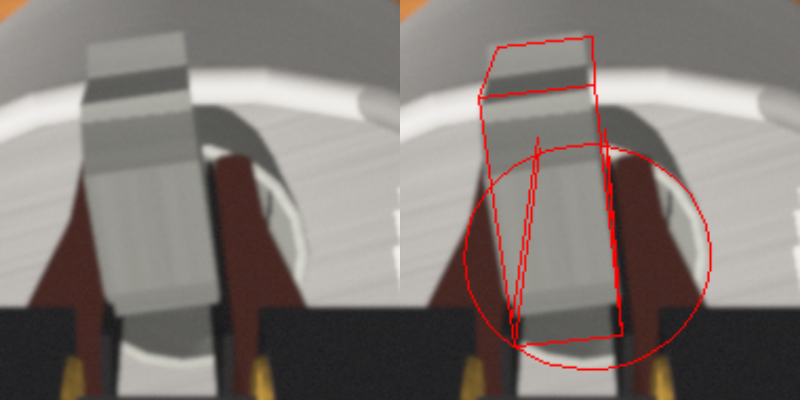

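```bash
python3 -m crank '[{"travel":[-0.05,-0.02,0.1],"turn":0},{"travel":[0,0,0.15],"turn":0},{"travel":[0,0,0.15],"turn":0},{"travel":[0,0,0.1],"turn":0},{"travel":[0,0,0],"turn":0},{"travel":[0,0,0],"turn":0}]'
python3 to.py 654.5 -253.5 127
python3 - <<'E'
from pose6 import *
w=imaging.get_image('wrist');s=imaging.get_image('side')
cv2.imwrite('pics/v10.png',np.hstack([cv2.resize(w[200:410,220:430],(400,400)),cv2.resize(s[125:255,295:425],(400,400))]))
E
```

```text
t: 15.5
ee_pos: [655.5, -251.3, 149.1]
orientation: [-3.086, 0.379, -0.003]
ft_force: [-0.0, -1.0, -0.9]
width: 15.8
pos [ 655.5 -251.3  149.1] yaw -0.244 tilt [ 0.006  0.032 -0.999] w 15.8 t 15.5
shift units [-0.01  0.06  0.44] turn units
```

View pics/v10.png

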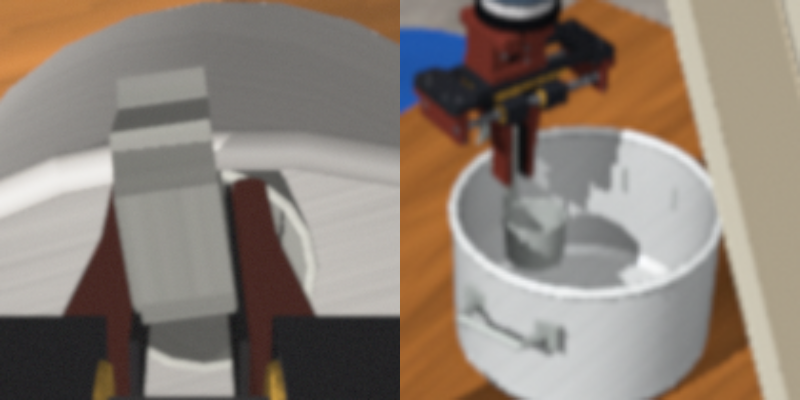

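The tip, at about (160,85) in the left crop, is outside the rim, and the rim lies under the bridge. I'll lower the dipper slowly.

```bash
python3 -m crank '[{"travel":[0,0.02,0.08],"turn":0},{"travel":[0,0.02,0.08],"turn":0},{"travel":[0,0,0.08],"turn":0},{"travel":[0,0,0.06],"turn":0},{"travel":[0,0,0],"turn":0},{"travel":[0,0,0],"turn":0}]'
python3 to.py 654.5 -253.5 123
python3 - <<'E'
from pose6 import *
w=imaging.get_image('wrist');s=imaging.get_image('side')
cv2.imwrite('pics/v11.png',np.hstack([cv2.resize(w[200:410,220:430],(400,400)),cv2.resize(s[125:255,295:425],(400,400))]))
E
```

```text
t: 16.2
ee_pos: [655.4, -253.2, 133.4]
orientation: [-3.087, 0.38, -0.004]
ft_force: [0.1, -0.4, -2.5]
width: 15.5
pos [ 655.4 -253.2  133.4] yaw -0.245 tilt [ 0.007  0.031 -0.999] w 15.5 t 16.2
shift units [-0.02  0.02  0.21] turn units
```

View pics/v11.png

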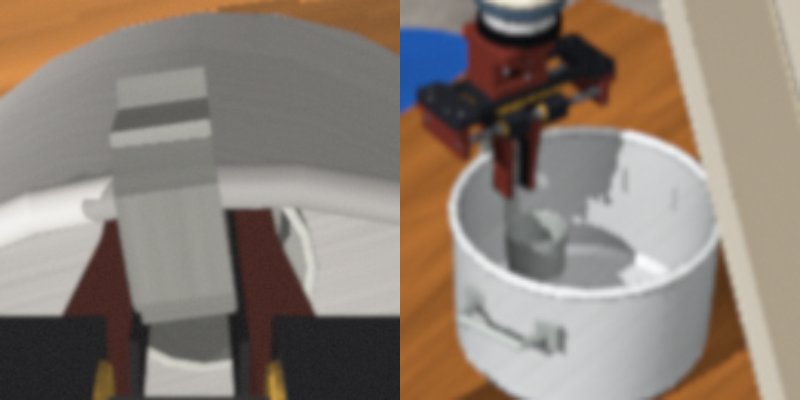

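```bash
python3 -m crank '[{"travel":[0,0,0.05],"turn":0},{"travel":[0,0,0.05],"turn":0},{"travel":[0,0,0],"turn":0}]'; python3 -m crank '[{"travel":[0,0,0.04],"turn":0},{"travel":[0,0,0],"turn":0}]'; python3 -m crank '[{"travel":[0,0,0.04],"turn":0},{"travel":[0,0,0],"turn":0}]'
```

```text
t: 16.6
ee_pos: [655.7, -253.0, 128.5]
orientation: [-3.087, 0.379, -0.006]
ft_force: [0.3, -0.1, -2.3]
width: 15.5
t: 16.8
ee_pos: [655.7, -252.9, 126.3]
orientation: [-3.087, 0.379, -0.006]
ft_force: [0.2, 0.2, -0.4]
width: 15.5
t: 17.0
ee_pos: [655.7, -252.9, 124.1]
orientation: [-3.087, 0.379, -0.006]
ft_force: [0.4, -0.9, -1.1]
width: 15.7
```

```bash
python3 -m crank '[{"travel":[0,0,0.04],"turn":0},{"travel":[0,0,0],"turn":0}]'
python3 - <<'E'
from pose6 import *
for i in range(4): print(ctrl.get_obs()['ft_force'].round(1))
w=imaging.get_image('wrist');s=imaging.get_image('side');print(ctrl.get_obs()['ft_force'].round(1))
cv2.imwrite('pics/v12.png',np.hstack([cv2.resize(w[200:410,220:430],(400,400)),cv2.resize(s[125:255,295:425],(400,400))]))
E
```

```text
t: 17.2
ee_pos: [655.7, -252.8, 121.9]
orientation: [-3.087, 0.379, -0.006]
ft_force: [0.7, -0.1, -2.1]
width: 15.5
[ 0.7 -0.1 -2.1]
[ 0.7 -0.1 -2.1]
[ 0.7 -0.1 -2.1]
[ 0.7 -0.1 -2.1]
[ 0.2  0.4 -1.3]
```

View pics/v12.png

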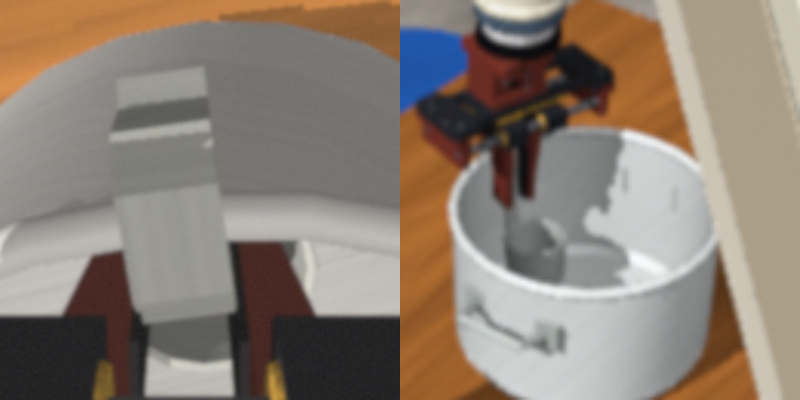

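```bash
for i in 1; do :; done; python3 -m crank '[{"travel":[0,0,0.03],"turn":0},{"travel":[0,0,0],"turn":0},{"travel":[0,0,0],"turn":0}]'; python3 -m crank '[{"travel":[0,0,0.03],"turn":0},{"travel":[0,0,0],"turn":0},{"travel":[0,0,0],"turn":0}]'
```

```text
t: 17.6
ee_pos: [656.2, -253.0, 121.0]
orientation: [-3.087, 0.379, -0.007]
ft_force: [-0.1, 0.4, -1.4]
width: 15.5
t: 17.9
ee_pos: [656.7, -253.2, 120.9]
orientation: [-3.087, 0.379, -0.01]
ft_force: [-0.2, -0.5, -0.9]
width: 15.3
```

```bash
python3 -m crank '[{"travel":[0,0,0.05],"turn":0},{"travel":[0,0,0],"turn":0}]'; python3 -m crank '[{"travel":[0,0,0],"turn":0},{"travel":[0,0,0],"turn":0}]'
python3 - <<'E'
from pose6 import *
w=imaging.get_image('wrist');s=imaging.get_image('side')
cv2.imwrite('pics/v13.png',np.hstack([cv2.resize(w[200:410,220:430],(400,400)),cv2.resize(s[125:255,295:425],(400,400))]))
E
```

```text
t: 18.1
ee_pos: [657.6, -253.4, 120.5]
orientation: [-3.088, 0.379, -0.013]
ft_force: [0.0, 0.3, -1.6]
width: 15.5
t: 18.3
ee_pos: [657.7, -253.4, 120.4]
orientation: [-3.088, 0.379, -0.014]
ft_force: [0.4, 0.0, -0.1]
width: 15.6
```

View pics/v13.png

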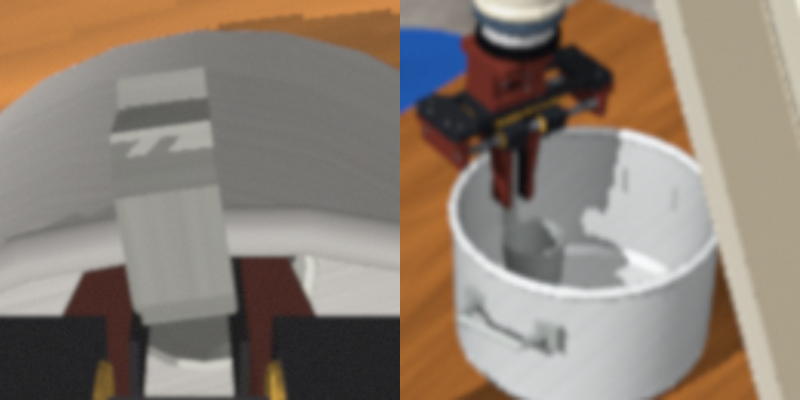

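Run:
```python
from workcell import ctrl
o=ctrl.get_obs(); print(o['qpos'].round(3),o['joint_torque'].round(1),o['moment'].round(2),o['ft_force'].round(2))
```

```text
[-0.398  0.672  1.506  0.038  0.964  1.396] [  0.  -65.4 -24.5   0.1  -0.   -0. ] [-0.06 -0.05  0.01] [ 0.27 -0.09 -0.31]
```

Contact is light: z has stopped and the dipper's weight is off the wrist. I'll shift back slightly for finger clearance and open only part way.

```bash
python3 -m crank '[{"travel":[-0.05,0,0],"turn":0},{"travel":[0,0,0],"turn":0}]'; python3 -m crank '[{"travel":[0,0,0],"turn":0},{"travel":[0,0,0],"turn":0},{"travel":[0,0,0],"turn":0}]' -0.4;  python3 - <<'E'
from pose6 import *
w=imaging.get_image('wrist');s=imaging.get_image('side')
cv2.imwrite('pics/v14.png',np.hstack([cv2.resize(w[200:410,220:430],(400,400)),cv2.resize(s[125:255,295:425],(400,400))]))
E
```

```text
t: 18.6
ee_pos: [655.5, -252.9, 120.4]
orientation: [-3.088, 0.379, -0.015]
ft_force: [-1.5, -0.1, 3.2]
width: 15.6
t: 18.9
ee_pos: [654.9, -252.7, 120.0]
orientation: [-3.088, 0.379, -0.013]
ft_force: [0.9, 0.3, -0.0]
width: 26.3
```

View pics/v14.png

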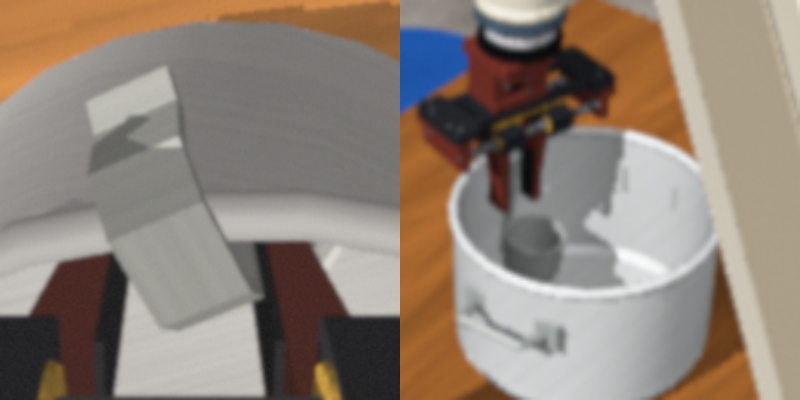

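On release the dipper hangs and has yawed a bit. I'll back the fingers inwards and open a little more before lifting them out.

```bash
python3 -m crank '[{"travel":[-0.06,0,0],"turn":0},{"travel":[-0.06,0,0],"turn":0},{"travel":[0,0,0],"turn":0},{"travel":[0,0,0],"turn":0},{"travel":[0,0,0],"turn":0},{"travel":[0,0,0],"turn":0}]' -0.05;  python3 - <<'E'
from pose6 import *
w=imaging.get_image('wrist');s=imaging.get_image('side')
cv2.imwrite('pics/v15.png',np.hstack([cv2.resize(w[200:410,220:430],(400,400)),cv2.resize(s[125:255,295:425],(400,400))]))
E
```

```text
t: 19.6
ee_pos: [648.3, -251.0, 119.8]
orientation: [-3.088, 0.379, -0.012]
ft_force: [0.2, 0.2, -0.1]
width: 41.6
```

View pics/v15.png

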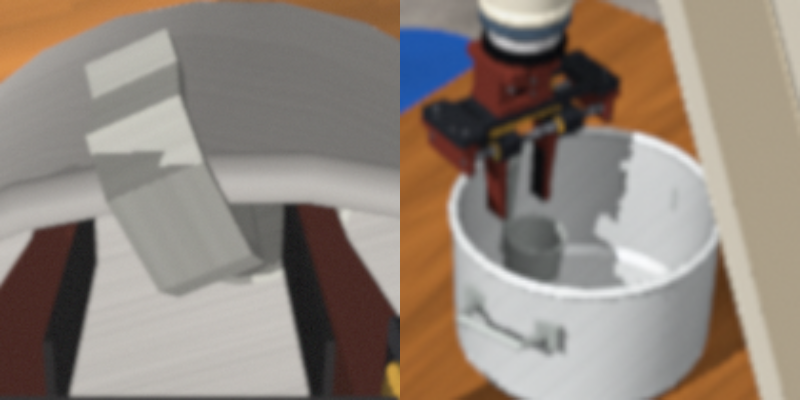

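```bash
python3 -m crank '[{"travel":[-0.05,0,-0.15],"turn":0},{"travel":[-0.05,0,-0.2],"turn":0},{"travel":[-0.05,0,-0.3],"turn":0},{"travel":[0,0,-0.5],"turn":0},{"travel":[0,0,-0.6],"turn":0},{"travel":[0,0,-0.6],"turn":0},{"travel":[0,0,-0.6],"turn":0},{"travel":[0,0,-0.4],"turn":0},{"travel":[0,0,0],"turn":0},{"travel":[0,0,0],"turn":0}]' -0.05;  python3 - <<'E'
from pose6 import *
w=imaging.get_image('wrist');s=imaging.get_image('side')
np.savez('v16.npz',w=w,s=s)
cv2.imwrite('pics/w16.png',w); cv2.imwrite('pics/s16.png',cv2.resize(s[125:255,295:425],(520,520),interpolation=cv2.INTER_CUBIC))
E
```

```text
t: 20.7
ee_pos: [637.4, -254.3, 304.3]
orientation: [-3.09, 0.38, -0.022]
ft_force: [0.6, -0.2, -0.6]
width: 41.8
```

View pics/w16.png

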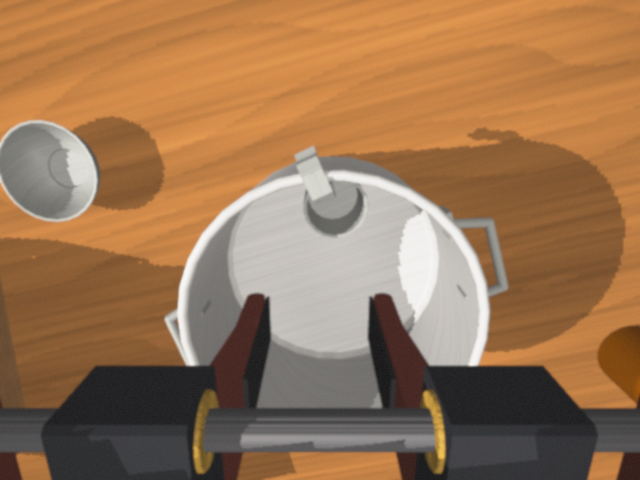

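View pics/s16.png

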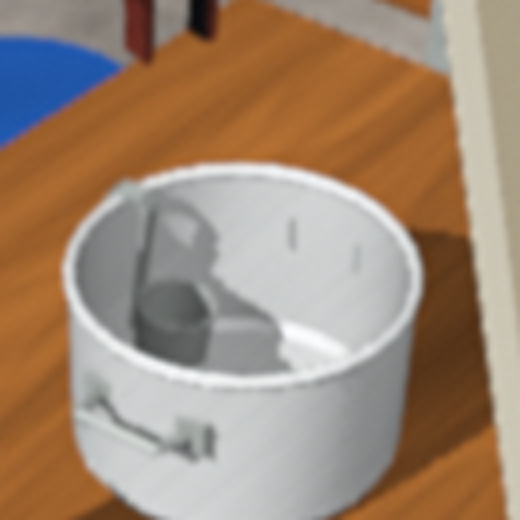

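The dipper hangs on the rim: in the wrist view the hook tip is at about (303,151), outside, and the cup at about (334,208), inside. I'll check the numbers and that it is at rest.

Run:
```python
from pose6 import *
w0=np.load('v16.npz')['w']; w=imaging.get_image('wrist'); s=imaging.get_image('side'); t=imaging.get_image('top')
print('motion',np.abs(w.astype(int)-w0)[130:250,270:390].mean())
c=np.array([560.5,-241.5])
cup=back('wrist',(334,207),72); tip=back('wrist',(304,153),126); br=back('wrist',(318,187),155)
for n,x in(('cup',cup),('tip',tip),('br',br)): print(n,x.round(1),'r',np.hypot(*(x[:2]-c)).round(1))
cv2.imwrite('pics/w17.png',cv2.resize(w[130:250,270:390],(500,500),interpolation=cv2.INTER_CUBIC))
cv2.imwrite('pics/t17.png',t)
# pot ring
a=np.linspace(0,2*np.pi,121); m=s.copy()
for z in(148,): cv2.polylines(m,[proj('side',np.c_[c[0]+123*np.cos(a),c[1]+123*np.sin(a),0*a+z]).round().astype(int).reshape(-1,1,2)],True,(0,0,255),1)
cv2.imwrite('pics/s17.png',cv2.resize(m[125:255,295:425],(520,520)))
```

```text
motion 1.769976851851852
cup [ 636.4 -260.6   72. ] r 78.3
tip [ 693.  -250.9  126. ] r 132.8
br [ 670.3 -257.   155. ] r 110.9
```

View pics/w17.png

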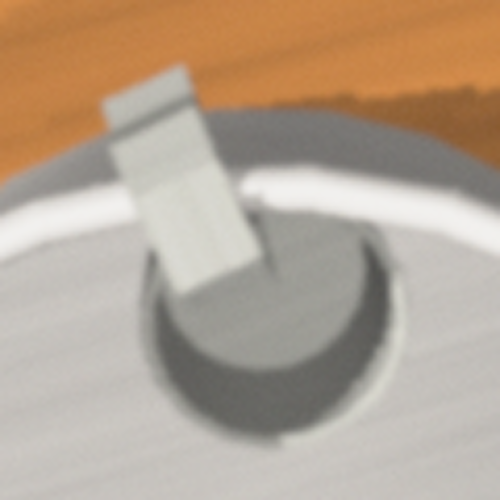

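View pics/s17.png

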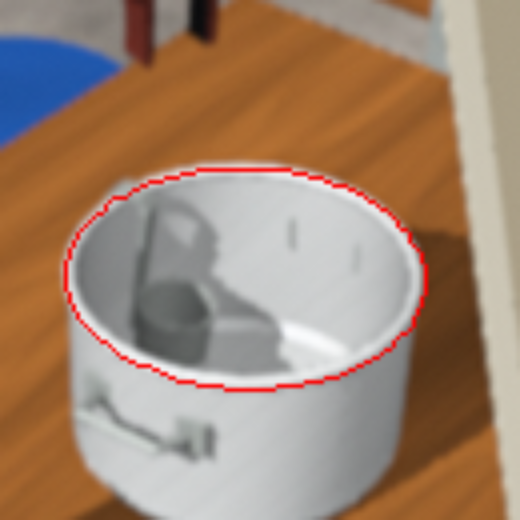

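View pics/t17.png

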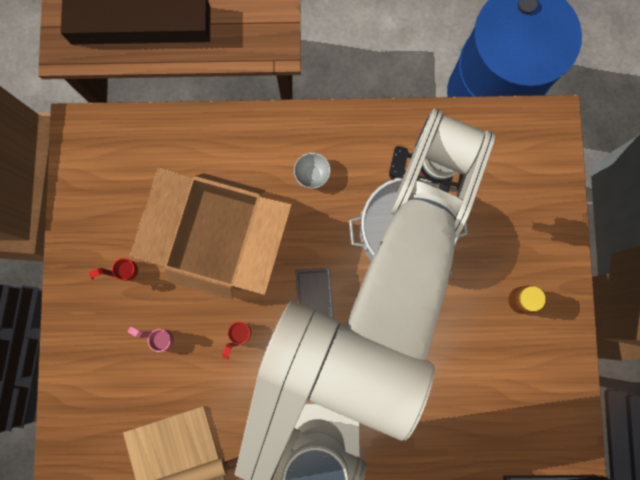

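```bash
python3 -m crank '[{"travel":[0,0,0],"turn":0},{"travel":[0,0,0],"turn":0},{"travel":[0,0,0],"turn":0},{"travel":[0,0,0],"turn":0},{"travel":[0,0,0],"turn":0},{"travel":[0,0,0],"turn":0}]'
python3 - <<'E'
from h import *
w0=np.load('v16.npz')['s']; s=imaging.get_image('side'); d=np.abs(s.astype(int)-w0)[160:230,310:370]; print(d.mean(),d.max())
from workcell import workorder
print(workorder.close_job())
E
```

```text
t: 21.55
ee_pos: [636.2, -253.6, 298.4]
orientation: [-3.087, 0.379, -0.009]
ft_force: [-0.2, -0.2, 0.9]
width: 42.2
0.5681746031746032 6
the job is handed in; nothing more can be done
None
```

The dipper is hanging by its hook over the far side of the pot's rim, cup inside and hook end outside, and I have handed the job in; no verdict is reported.

I pushed both carton flaps well outwards with the closed gripper. I then took the dipper by its strap, lifted it out and lowered it onto the rim until it rested lightly. I let go, opening the gripper only part way, and withdrew upwards.

**Last checks, from the images:**

| Check | Measured | Required |
|---|---|---|
| Cup to pot axis | about 78 mm | under 95 mm |
| Hook end to pot axis | about 133 mm | 122–165 mm |

- **At rest:** the side pictures before and after a 0.6 s wait showed no movement of the dipper beyond image noise.
- **Pot and bystanders:** the pot rim still matches where it was at the start. In the top view the tin, jar and bowl are where they were.
- **Flaps:** both are folded out well past upright, judged by eye from the top and side views.
- **Robot:** the gripper is well clear of everything, and no wrist force reading went above about 4 N.

**Less certain:** on release the dipper turned about its vertical axis to a skewed heading. I judged it upright and seated on the rim by eye; I did not measure its tilt or the hook's height.

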